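# Dispense a pair of battery cells into the tray

## Task

The desk clock needs a fresh pair of batteries. Push the small wooden tray along the desk until its back sits squarely against the front of the battery dispenser, under the lip of its chute; then press the dispenser's rubber-topped plate all the way down so that the gate lifts and the two front cells roll out into the tray, and let the plate come back up so that the gate shuts on the rest. Push and press with the fingertips only: do not lift the tray, do not touch the cells, and leave the other things on the desk where they are.

Things in the scene. Friction and masses are not known exactly. Their poses are not given: they have to be found in the camera images.
- dispenser: Battery dispenser: aluminium chute on a dark steel foot, 134 x 74 x 104 mm, fixed to the desk. Origin: on the desk under its middle; x points from the chute's mouth to its rear, so its front (-x) looks roughly to the robot; z up. The chute slopes down to the front by 0.245 rad; its lip ends at x = -58 mm, underside 29 mm above the desk. Six cells lie across it (along y), one behind the other.
- dock (a point): The tray's stop: middle of the front face of the upright steel plate (66 mm wide, 31 mm high) below the chute's lip, at x = -40 mm of the dispenser, 12 mm above the desk; axes as the dispenser's.
- tray: Loose wooden tray, cork floor, 75 (x) x 110 (y) x 24 mm high, walls 4.5 mm, floor 6 mm thick, 0.2 to 0.4 kg. Origin: centre of its underside; x points to its back wall, the one that goes to the dispenser. It starts 30 to 60 mm short of the dispenser, up to 12 mm to one side and 0.22 rad askew. Its wall passes freely under the chute's lip.
- tray_back (a point): Middle of the outer face of the tray's back wall, 12 mm above the desk; it comes to lie at dock (y within 20 mm).
- plate_spot (a point): Where to press: spot on the ribbed rubber top of the press plate (41 x 44 mm, dark, highest part of the dispenser, sloping up to the rear by 0.28 rad at rest), 13 mm behind the dispenser's origin, 100 mm above the desk at rest, 27 mm from the plate's front edge, 14 mm from its rear edge. Pressed, it swings down 18 mm and back (+x) 12 mm; a finger going straight down stays on it and meets the stop 16 mm down.
- rocker (a joint): Angle of the rocking lever with the press plate behind its pivot and the gate blade before it: 0 at rest (gate shut), 0.45 rad with the plate down at its stop; from about 0.36 on the gate frees the two front cells, while a sprung stop drops before the third, so two come out per press. A spring returns it: about 1.5 N on the plate starts it, 4 N holds it down.
- cell_1: AA battery cell, black with steel ends, 14.5 mm in diameter, 50 mm long, 24 g: the front cell, resting against the gate. Origin at its centre, y along its axis (x and z turn as it rolls).
- cell_2: AA battery cell, black with steel ends, 14.5 mm in diameter, 50 mm long, 24 g: the second. Origin at its centre, y along its axis (x and z turn as it rolls).
- cell_3: AA battery cell, black with steel ends, 14.5 mm in diameter, 50 mm long, 24 g: the third, the first that must stay. Origin at its centre, y along its axis (x and z turn as it rolls).
- cell_4: AA battery cell, black with steel ends, 14.5 mm in diameter, 50 mm long, 24 g: the fourth. Origin at its centre, y along its axis (x and z turn as it rolls).
- cell_5: AA battery cell, black with steel ends, 14.5 mm in diameter, 50 mm long, 24 g: the fifth. Origin at its centre, y along its axis (x and z turn as it rolls).
- cell_6: AA battery cell, black with steel ends, 14.5 mm in diameter, 50 mm long, 24 g: the rearmost. Origin at its centre, y along its axis (x and z turn as it rolls).
- eraser: White eraser in a card sleeve, 21 x 44 x 12 mm, loose bystander to the left of the tray.
- rubber_stamp: Rubber stamp with a wooden knob, 25 x 48 x 67 mm, loose bystander to the right of the dispenser.
- ink_bottle: Square ink bottle with a black cap, 47 x 46 x 58 mm, loose bystander to the left of the dispenser.
Not all that is in view belongs to the job. Leave any red look-alike of the cell_1 alone.

How it is judged:
On the way, in this order (a step that is already met when the one before it is completed fails the run):
1. the tray stands squarely against the dispenser, all six cells still in the chute (x of tray_back in the frame of dock between -0.008 and 0.004 m and y of tray_back in the frame of dock between -0.02 and 0.02 m and angle between the x axis of tray and the x axis of dispenser, either way round below 0.12 rad and x of each of cell_3, cell_4, cell_5, cell_6 in the frame of dispenser above -0.038 m and z of each of cell_3, cell_4, cell_5, cell_6 in the frame of dispenser above 0.042 m and x of each of cell_1, cell_2 in the frame of dispenser above -0.042 m and z of each of cell_1, cell_2 in the frame of dispenser above 0.04 m), for 0.2 s.
2. the fingers press the plate down and the gate is open (value of joint rocker above 0.34 rad and contact force between the fingers and rocker_c9 above 0.5 N), for 0.1 s.
At the end, for the whole second after the job is handed in: Cells 1 and 2 lie in the tray, cells 3 to 6 are still in the chute behind the gate, the press plate is back up (rocker under 0.05 rad), the tray stands against the dispenser (gap under 8 mm, within 20 mm of the middle, within 0.12 rad of square), and all is at rest (x of tray_back in the frame of dock between -0.008 and 0.004 m and y of tray_back in the frame of dock between -0.02 and 0.02 m and angle between the x axis of tray and the x axis of dispenser, either way round below 0.12 rad and x of cell_1 in the frame of tray between -0.033 and 0.033 m and y of cell_1 in the frame of tray between -0.05 and 0.05 m and z of each of cell_1, cell_2 in the frame of tray below 0.022 m and x of cell_2 in the frame of tray between -0.033 and 0.033 m and y of cell_2 in the frame of tray between -0.05 and 0.05 m and x of each of cell_3, cell_4, cell_5, cell_6 in the frame of dispenser above -0.038 m and z of each of cell_3, cell_4, cell_5, cell_6 in the frame of dispenser above 0.042 m and linear speed of each of tray, cell_1, cell_2, cell_3, cell_4, cell_5, cell_6 below 0.02 m/s and value of joint rocker below 0.05 rad); the robot touches nothing.
It fails at once if the tray is lifted or tipped (height (world z) of tray above 0.01 m or angle between tray's own z axis and vertical above 0.15 rad).
It fails at once if the fingers or the arm touch a cell (contact force between any of the fingers, the arm and cell_1 above 0.3 N or contact force between any of the fingers, the arm and cell_2 above 0.3 N or contact force between any of the fingers, the arm and cell_3 above 0.3 N or contact force between any of the fingers, the arm and cell_4 above 0.3 N or contact force between any of the fingers, the arm and cell_5 above 0.3 N or contact force between any of the fingers, the arm and cell_6 above 0.3 N).
It fails at once if a bystander is disturbed (distance of any of eraser, rubber_stamp, ink_bottle from where it was at the start of the episode above 0.015 m).
It also fails if it takes over 48 s, if anything falls off the work surface, if the arm or the gripper's body presses on something with over 40 N, if the wrist force passes 120 N, or if a joint passes its speed limit or range.

## Robot

A 6-joint arm with a two-finger parallel gripper is mounted at the origin on a cart in front of the work surface, level with it; the furniture and walls round the work are solid. World frame = base frame: x ahead of the robot, y to its left, z up, the work surface at z = 0. Lengths are in m, angles in rad, forces in N, time in s.
With the tool pointing down it reaches from about 0.25 to 0.775 m from the base axis. Payload 4 kg.
Tool frame: the origin (TCP) lies at the very end of the fingers, on their centre line; the grasp point (between the pads) lies 19 mm behind it; z points along the fingers, x is the direction in which the jaws open and shut, and the axes are right-handed (so a half turn about z gives the same grasp; the last joint's range is limited). The gripper opens to 94 mm and grips with 3 to 60 N. Pads are 16 mm wide; open, the fingers measure 119 mm over their backs; the gripper's body (75 mm by 177 mm) begins 78 mm behind the grasp point.
Start: joints at [1.102, 0.087, 1.371, -0, 1.684, -0.103], TCP at [0.197, 0.514, 0.206] pointing down, gripper open.
Joint ranges: [-3.1, 3.1], [-0.76, 2.03], [0.27, 2.55], [-1.08, 4.22], [0.17, 2.65], [-2.57, 2.57]. Speed limits (rad/s): [2.79, 2.79, 3.14, 3.14, 3.14, 3.14].

## Interface

Orientations are given as [roll, pitch, yaw] about the fixed x, y, z axes, in that order (R = Rz(yaw) Ry(pitch) Rx(roll)).
In Python, from bench import robot, cams, ticket gives the robot as it stands.
- The arm moves only by the tool jog_arm, never from a script. Its argument "series" is a list of rows, each an object of numbers: "x", "y", "z": the shift along the tool's x, y, z in m; "rx", "ry", "rz": the turn, a rotation vector about the tool's x, y, z in degrees. A call has 1 to 12 rows; each row shifts and turns the pose as measured when the row begins, along the tool's axes as they then stand; what a row does not reach is not made up. A row lasts 1/12 s, in which the tool goes at most 41.7 mm and 7.16 degrees, less where a joint would pass 70% of its speed; a pose out of reach is approached as far as the arm can. A call with a gripper value outside its range is refused whole. "claw" is the opening, from 0 (shut) to 1 (fully open), set as the call begins (left out, the last holds). The fingers move at their own pace and stop on an object; the grip force is fixed at half the most. Time passes only in rows, so rows that do not move let the fingers close. It gives the time, the measured TCP pose, the force and the opening at its end, in the units of the state.
- robot.get_obs(): the state, without advancing time (a new reading comes with each control period).
- cams.snapshot(name): name is "scene" or "top" or "wrist"; returns a dict with "img" (384x512x3 uint8, red, green, blue), "mtx" (3x3 intrinsics, pixels), "origin" and "attitude" of the camera in the world. Camera axes: x right, y down, z forward; pixel columns grow to the right and rows downward; lengths in m; the calibration is good to about 2 mm. The wrist camera is an equidistant fisheye: a pixel r from the principal point sees the ray r / f radians off the axis. A picture is of the moment at which its call begins. There is no depth.
- ticket.close_job(): hands the job in, once; it reports no verdict.
Trained networks look in a picture, given as the dict that the camera call returned (one of the last four; its "shot" number tells which), for a name from the list of things; names that differ only in an ending like _2 or _b are one class to them, and where a whole thing is asked for, a point or a joint stands for the part that bears it (a point fixed in the world has none). Each returns a list of dicts, best first, with "p" (0 to 1); they miss things now and then, are a little off and sometimes report something else, mostly with a low value. They report only what shows in the picture. A call takes as long as a camera call. They do not tell look-alikes from the thing itself.
- cams.look_for(thing, picture): "bbox" ([left, top, width, height] in pixels, round what is visible of it).
The state is a dict: "time": time; "joint_positions": joint angles; "qvel": joint speeds; "joint_torque": joint torques, N m; "tool_pos": TCP position; "ee_rot": TCP orientation; "wrist_force": force on the tool from outside, world axes, zero at the start; "wrist_torque": the same for the moment, N m; "width": finger opening in m.
Only numpy, scipy, OpenCV 4.12 (cv2) and the standard library are available. Lean on these libraries where they do the work, as an engineer would, in place of code of your own. Each camera call takes 0.05 s, during which the arm holds its last target.

## Working session

There is one attempt and no reset: what is moved stays moved. The work goes in short steps, Python scripts to look and compute and a tool call to move; the robot and the scene stay as the last step left them, time stands still between calls to the robot, and variables do not carry over. Pictures are saved under pics/ and viewed, and the job is handed in when it is done.

Besides the shell and the picture viewer there is one more tool, called as name(argument=value, ...) on one line, values as JSON. jog_arm: Moves the arm, as the interface text tells. Its arguments: {"type":"object","properties":{"series":{"type":"array","items":{"type":"object","properties":{"x":{"type":"number"},"y":{"type":"number"},"z":{"type":"number"},"rx":{"type":"number"},"ry":{"type":"number"},"rz":{"type":"number"}}}},"claw":{"type":"number"}},"required":["series"]}

```bash
mkdir -p pics; ls; python3 - <<'E'
from bench import robot,cams
import cv2,json
o=robot.get_obs(); print(o)
for n in ("scene","top"):
    s=cams.snapshot(n); cv2.imwrite(f"pics/{n}0.png",s["img"][:,:,::-1])
    print(n,s["mtx"],s["origin"],s["attitude"],s["shot"])
    for t in ("dispenser","tray","rocker","cell_1","eraser","rubber_stamp","ink_bottle"):
        print(t,[(r["bbox"],r["p"]) for r in cams.look_for(t,s)][:3])
E
```

```text
pics
{'time': 0.0, 'joint_positions': array([ 1.10192937e+00,  8.79318494e-02,  1.37226531e+00, -1.05056587e-05,
        1.68360675e+00, -1.03052967e-01]), 'qvel': array([-5.25768172e-04, -3.57336890e-04, -6.00926082e-07,  1.02646102e-03,
       -4.36097772e-04,  9.07692446e-04]), 'joint_torque': array([-4.07477341e-05, -3.40158248e+01, -3.02432764e+01,  7.20193936e-02,
        3.24908900e-02, -1.51611875e-04]), 'tool_pos': array([0.19646891, 0.5131111 , 0.20431124]), 'ee_rot': array([-3.14137557e+00,  2.20060302e-03,  1.20498141e+00]), 'wrist_force': array([ 0.47632437,  0.28976102, -0.51898925]), 'wrist_torque': array([-0.00615353, -0.01470212, -0.0501463 ]), 'width': 0.09372179908049644}
scene [[425.28736396   0.         255.71714335]
 [  0.         425.28736396 192.41699067]
 [  0.           0.           1.        ]] [-0.12494264 -0.19127241  0.44748786] [-2.00977502  0.02341201 -1.08108904] 1
dispenser [([293.6, 169.1, 43.6, 56.6], 0.69)]
tray [([256.7, 222.0, 64.4, 36.6], 0.6)]
rocker [([297.7, 167.6, 30.0, 40.8], 0.86)]
cell_1 [([216.0, 253.8, 26.3, 20.0], 0.71), ([305.4, 195.1, 13.9, 4.4], 0.63), ([308.3, 183.0, 19.3, 4.3], 0.5)]
eraser [([229.2, 224.8, 24.4, 11.0], 0.57)]
rubber_stamp [([352.9, 200.2, 20.2, 32.1], 0.75)]
ink_bottle [([256.0, 181.0, 28.1, 30.0], 0.55)]
top [[472.67059514   0.         257.0538707 ]
 [  0.         472.67059514 189.58265522]
 [  0.           0.           1.        ]] [0.44152333 0.15261875 0.94778025] [-3.02167646  0.02481574 -1.55075719] 2
dispenser [([277.6, 98.9, 41.9, 69.7], 0.96)]
tray [([268.5, 179.5, 65.9, 49.6], 0.94)]
rocker [([292.1, 114.0, 21.9, 47.3], 0.69), ([346.3, 132.1, 23.7, 24.4], 0.34)]
cell_1 [([256.8, 264.2, 21.8, 7.3], 0.72), ([285.5, 112.7, 26.5, 2.0], 0.57), ([285.8, 150.9, 33.0, 3.0], 0.46)]
eraser [([238.7, 192.5, 14.4, 24.3], 0.77)]
rubber_stamp [([347.4, 135.0, 23.8, 19.9], 0.9)]
ink_bottle [([235.3, 126.2, 26.9, 27.5], 0.71)]
```

```bash
python3 - <<'E'
import cv2
a=cv2.imread("pics/top0.png"); c=a[80:290,210:410]; cv2.imwrite("pics/top0c.png",cv2.resize(c,None,fx=2.8,fy=2.8,interpolation=cv2.INTER_CUBIC))
a=cv2.imread("pics/scene0.png"); c=a[150:290,200:390]; cv2.imwrite("pics/scene0c.png",cv2.resize(c,None,fx=4,fy=4,interpolation=cv2.INTER_CUBIC))
E
```

```text
(no output)
```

View pics/top0c.png

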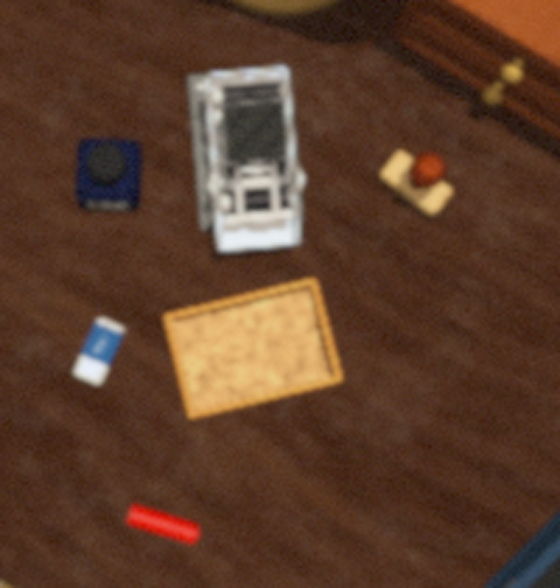

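View pics/scene0c.png

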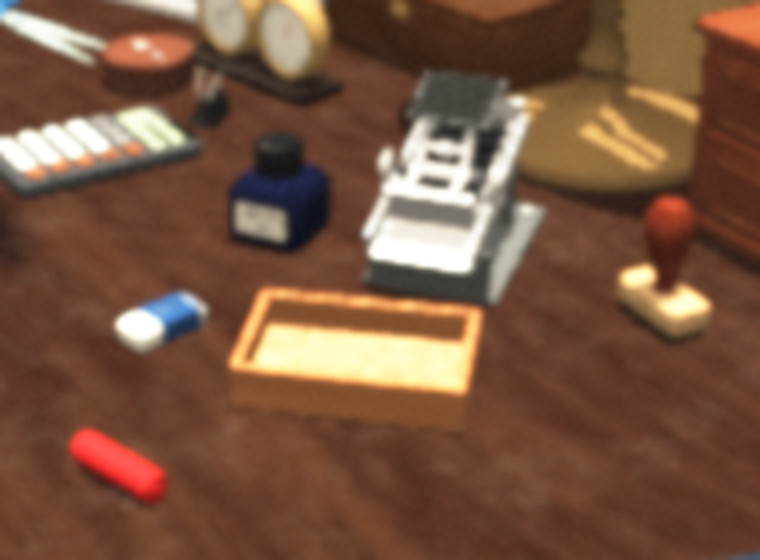

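View pics/top0.png

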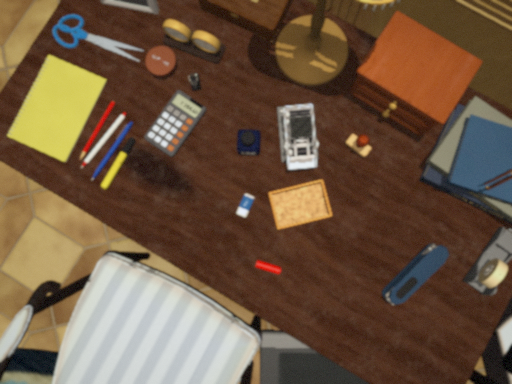

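The top view shows the tray rim corners at about (268,192), (323,180), (332,216) and (278,229), in full-image pixels. The dispenser is at (298,137), with its plate at about (301,125) and its lip at about y=169. The eraser is at (245,205), the ink bottle at (249,140) and the stamp at (359,145).

Things that could be taken for the job's parts:
- The red look-alike cell, at (267,268). I will leave it alone.
- The pens, at (100,145).
- The calculator keys.

The real cells are inside the chute and I don't need to touch them.

```bash
cat > h.py <<'E'
import numpy as np,cv2
from scipy.spatial.transform import Rotation as R
def ray(s,p):
    K=np.array(s["mtx"]); M=R.from_euler("xyz",s["attitude"]).as_matrix()
    return M@np.linalg.inv(K)@np.array([p[0],p[1],1.])
def back(s,p,z):
    d=ray(s,p); o=np.array(s["origin"]); return o+d*(z-o[2])/d[2]
def proj(s,P):
    K=np.array(s["mtx"]); M=R.from_euler("xyz",s["attitude"]).as_matrix()
    q=(np.atleast_2d(P)-s["origin"])@M@K.T; return q[:,:2]/q[:,2:]
def save(s,n,box=None,f=1):
    a=s["img"][:,:,::-1]
    if box: a=a[box[1]:box[3],box[0]:box[2]]
    cv2.imwrite("pics/"+n,cv2.resize(a,None,fx=f,fy=f,interpolation=cv2.INTER_CUBIC))
E
python3 - <<'E'
from h import *
from bench import cams
s=cams.snapshot("top")
f=lambda u,v:(210+(u+.5)/2.8-.5,80+(v+.5)/2.8-.5)
print("tray");C=[]
for c in [(163,314),(317,279),(343,380),(190,418)]:
    p=back(s,f(*c),.024);C.append(p);print(p.round(4))
C=np.array(C);print(C.mean(0),[np.linalg.norm(C[i]-C[i-1]).round(4) for i in range(4)])
print("lip");L=[back(s,f(*c),.033) for c in [(216,252),(300,247)]];print(L)
for n,c,z in [("rearL",(224,104),.104),("rearR",(284,97),.104),("frR",(288,155),.0925),("frL",(230,163),.0925)]: print(n,back(s,f(*c),z).round(4))
for n,t,z in [("eraser",(99,350),.006),("stampbase",(416,185),.02),("ink",(108,175),.03),("red",(164,524),.007)]: print(n,back(s,f(*t),z).round(4))
hsv=cv2.cvtColor(s["img"],cv2.COLOR_RGB2HSV)
m=cv2.inRange(hsv,(8,80,140),(30,255,255)); m[:170]=0;m[240:]=0;m[:,:255]=0;m[:,345:]=0
m=cv2.morphologyEx(m,cv2.MORPH_CLOSE,np.ones((5,5)))
r=cv2.minAreaRect(max(cv2.findContours(m,0,2)[0],key=cv2.contourArea));print(r)
b=[back(s,q,.024) for q in cv2.boxPoints(r)];print(np.round(b,4),np.mean(b,0))
E
```

```text
tray
[0.5483 0.1564 0.024 ]
[0.5749 0.0486 0.024 ]
[0.5042 0.0303 0.024 ]
[0.4758 0.1363 0.024 ]
[0.5258273  0.09291779 0.024     ] [np.float64(0.0752), np.float64(0.111), np.float64(0.073), np.float64(0.1097)]
lip
[array([0.59152133, 0.12005662, 0.033     ]), array([0.59599055, 0.0615453 , 0.033     ])]
rearL [0.6778 0.1186 0.104 ]
rearR [0.683  0.0795 0.104 ]
frR [0.6472 0.0756 0.0925]
frL [0.6412 0.1137 0.0925]
eraser [0.5237 0.2017 0.006 ]
stampbase [ 0.6441 -0.0217  0.02  ]
ink [0.6459 0.197  0.03  ]
red [0.4019 0.1532 0.007 ]
((299.94122314453125, 203.76470947265625), (39.775840759277344, 57.72347640991211), 75.96376037597656)
[[0.549  0.1579 0.024 ]
 [0.5786 0.0482 0.024 ]
 [0.503  0.0292 0.024 ]
 [0.4737 0.1378 0.024 ]] [0.52605827 0.09327698 0.024     ]
```

jog_arm(series=[{"x": -0.0258,"y": 0.0324},{"x": -0.0258,"y": 0.0324},{"x": -0.0258,"y": 0.0324},{"x": -0.0258,"y": 0.0324},{"x": -0.0258,"y": 0.0324},{"x": -0.0258,"y": 0.0324},{"x": -0.0258,"y": 0.0324},{"x": -0.0258,"y": 0.0324},{"x": -0.0258,"y": 0.0324},{"x": -0.0258,"y": 0.0324},{"x": -0.0258,"y": 0.0324},{"x": -0.0258,"y": 0.0324}], claw=0.75)

```text
invalid input
```

jog_arm(series=[{"rz": -7},{"rz": -7},{"rz": -7},{"rz": -6},{}])

```text
invalid input
```

```bash
python3 - <<'E'
from h import *
from bench import cams,robot
o=robot.get_obs();print(o["time"],o["tool_pos"],o["ee_rot"],o["wrist_force"],o["width"])
s=cams.snapshot("wrist");print(s["mtx"],s["origin"],s["attitude"]);save(s,"w1.png",None,1.5)
s=cams.snapshot("scene");save(s,"s1.png",(180,120,400,300),3.5)
E
```

```text
0.85 [0.19675179 0.51363411 0.20555985] [ 3.14157975e+00 -1.92603399e-04  1.20498966e+00] [-0.15559577  0.60860979 -0.1289777 ] 0.09411642611470498
[[297.31863964   0.         258.07379836]
 [  0.         297.31863964 194.24718453]
 [  0.           0.           1.        ]] [0.13161062 0.53903746 0.38469183] [ 2.90009677e+00 -3.85583195e-04  1.20411717e+00]
```

View pics/w1.png

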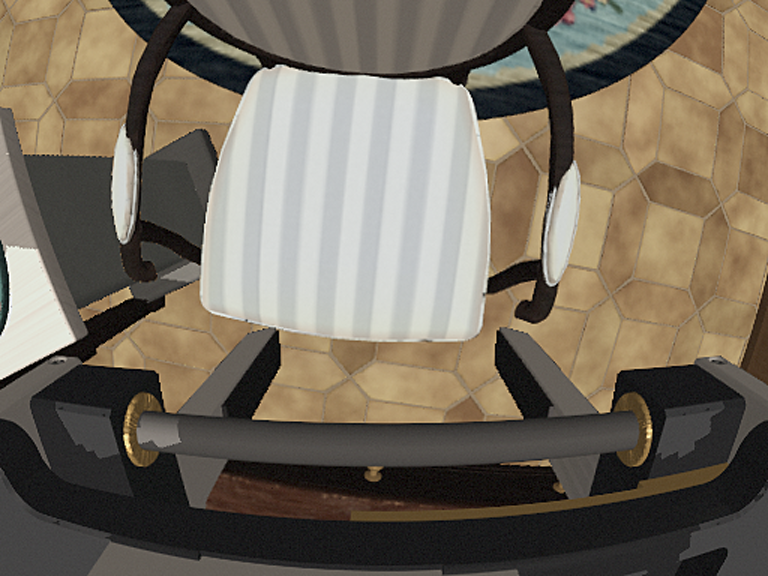

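The refused calls show that each row probably needs all six numbers. The wrist camera sits on the tool's -y side, so I'll turn the tool to yaw of about -1.46 to make it look toward the dispenser.

jog_arm(series=[{"x": -0.0258,"y": 0.0324,"z": 0,"rx": 0,"ry": 0,"rz": 0},{"x": -0.0258,"y": 0.0324,"z": 0,"rx": 0,"ry": 0,"rz": 0},{"x": -0.0258,"y": 0.0324,"z": 0,"rx": 0,"ry": 0,"rz": 0},{"x": -0.0258,"y": 0.0324,"z": 0,"rx": 0,"ry": 0,"rz": 0},{"x": -0.0258,"y": 0.0324,"z": 0,"rx": 0,"ry": 0,"rz": 0},{"x": -0.0258,"y": 0.0324,"z": 0,"rx": 0,"ry": 0,"rz": 0},{"x": -0.0258,"y": 0.0324,"z": 0,"rx": 0,"ry": 0,"rz": 0},{"x": -0.0258,"y": 0.0324,"z": 0,"rx": 0,"ry": 0,"rz": 0},{"x": -0.0258,"y": 0.0324,"z": 0,"rx": 0,"ry": 0,"rz": 0},{"x": -0.0258,"y": 0.0324,"z": 0,"rx": 0,"ry": 0,"rz": 0}], claw=0.75)

```text
time: 1.78
tool_pos: [0.408, 0.1579, 0.2042]
ee_rot: [3.14, -0.004, 1.224]
wrist_force: [0.8, 0.3, -0.2]
width: 0.0704
```

jog_arm(series=[{"x": 0,"y": 0,"z": 0,"rx": 0,"ry": 0,"rz": 7.1},{"x": 0,"y": 0,"z": 0,"rx": 0,"ry": 0,"rz": 7.1},{"x": 0,"y": 0,"z": 0,"rx": 0,"ry": 0,"rz": 7.1},{"x": 0,"y": 0,"z": 0,"rx": 0,"ry": 0,"rz": 7.1},{"x": 0,"y": 0,"z": 0,"rx": 0,"ry": 0,"rz": 7.1},{"x": 0,"y": 0,"z": 0,"rx": 0,"ry": 0,"rz": 7.1},{"x": 0,"y": 0,"z": 0,"rx": 0,"ry": 0,"rz": 7.1},{"x": 0,"y": 0,"z": 0,"rx": 0,"ry": 0,"rz": 7.1},{"x": 0,"y": 0,"z": 0,"rx": 0,"ry": 0,"rz": 7.1},{"x": 0,"y": 0,"z": 0,"rx": 0,"ry": 0,"rz": 7.1},{"x": 0,"y": 0,"z": 0,"rx": 0,"ry": 0,"rz": 7.1},{"x": 0,"y": 0,"z": 0,"rx": 0,"ry": 0,"rz": 7.1}])

```text
time: 2.78
tool_pos: [0.4131, 0.1464, 0.2052]
ee_rot: [-3.139, -0.006, -0.281]
wrist_force: [-0.6, 0.3, -0.4]
width: 0.0707
```

jog_arm(series=[{"x": 0,"y": 0,"z": 0,"rx": 0,"ry": 0,"rz": 7.1},{"x": 0,"y": 0,"z": 0,"rx": 0,"ry": 0,"rz": 7.1},{"x": 0,"y": 0,"z": 0,"rx": 0,"ry": 0,"rz": 7.1},{"x": 0,"y": 0,"z": 0,"rx": 0,"ry": 0,"rz": 7.1},{"x": 0,"y": 0,"z": 0,"rx": 0,"ry": 0,"rz": 7.1},{"x": 0,"y": 0,"z": 0,"rx": 0,"ry": 0,"rz": 7.1},{"x": 0,"y": 0,"z": 0,"rx": 0,"ry": 0,"rz": 7.1},{"x": 0,"y": 0,"z": 0,"rx": 0,"ry": 0,"rz": 7.1},{"x": 0,"y": 0,"z": 0,"rx": 0,"ry": 0,"rz": 7.1},{"x": 0,"y": 0,"z": 0,"rx": 0,"ry": 0,"rz": 5},{"x": 0,"y": 0,"z": 0,"rx": 0,"ry": 0,"rz": 0}])

```text
time: 3.7
tool_pos: [0.4129, 0.1463, 0.2064]
ee_rot: [-3.132, 0.001, -1.501]
wrist_force: [0.4, -0.1, -0.5]
width: 0.07
```

```bash
python3 - <<'E'
from h import *
from bench import cams,robot
o=robot.get_obs();print(o["time"],o["tool_pos"],o["ee_rot"],o["joint_positions"],o["wrist_force"],o["width"])
s=cams.snapshot("wrist");print(s["mtx"],s["origin"],s["attitude"]);save(s,"w2.png",None,1.5)
import pickle;pickle.dump(s,open("w2.pkl","wb"))
s=cams.snapshot("scene");save(s,"s2.png",(180,120,400,300),3.5);pickle.dump(s,open("s2.pkl","wb"))
E
```

```text
3.7 [0.41287057 0.14630837 0.20637799] [-3.13232997e+00  5.07782398e-04 -1.50111025e+00] [ 2.11635496e-01 -1.72979168e-01  1.61936457e+00 -8.13136206e-04
  1.68596585e+00  1.71265092e+00] [ 0.43768413 -0.07767686 -0.45392458] 0.06999653512716056
[[297.31863964   0.         258.07379836]
 [  0.         297.31863964 194.24718453]
 [  0.           0.           1.        ]] [0.47979502 0.15158911 0.38615156] [ 2.90841916e+00  9.68576760e-04 -1.50200261e+00]
```

View pics/w2.png

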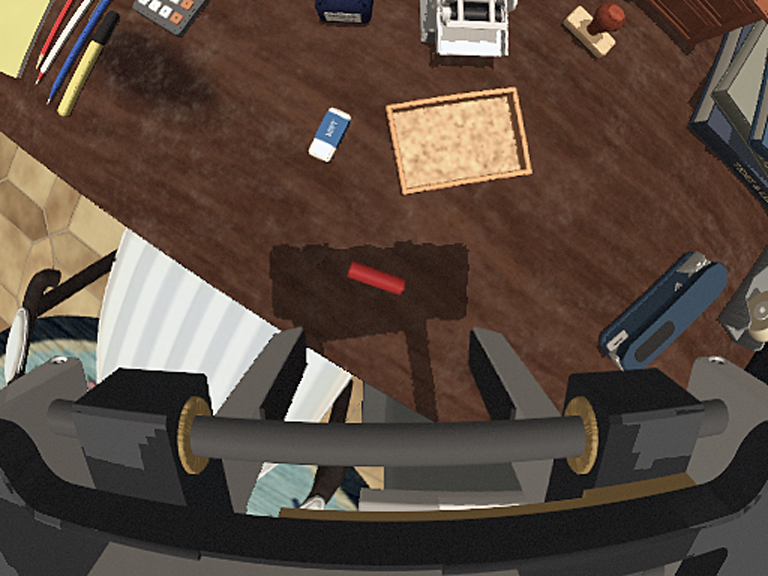

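The wrist view shows the tray with corners at about (388,104), (517,88), (530,173) and (404,193) in the 1.5x picture. The dispenser's lip is at about (470,55), and the red look-alike is at (376,278). I'll move forward for a closer look at the dispenser.

jog_arm(series=[{"x": 0.018,"y": -0.032,"z": 0,"rx": 0,"ry": 0,"rz": 0},{"x": 0.018,"y": -0.032,"z": 0,"rx": 0,"ry": 0,"rz": 0},{"x": 0.018,"y": -0.032,"z": 0,"rx": 0,"ry": 0,"rz": 0},{"x": 0.008,"y": -0.01,"z": 0,"rx": 0,"ry": 0,"rz": 0},{"x": 0,"y": 0,"z": 0,"rx": 0,"ry": 0,"rz": 0}])

```text
time: 4.22
tool_pos: [0.5261, 0.0919, 0.2073]
ee_rot: [-3.132, 0.002, -1.482]
wrist_force: [-0.5, 0.3, -0.5]
width: 0.0704
```

```bash
cat >> h.py <<'E'
def wray(s,p):
    K=np.array(s["mtx"]); f=K[0,0]; d=np.array([p[0]-K[0,2],p[1]-K[1,2]]); r=np.hypot(*d); t=r/f
    c=np.r_[d/r*np.sin(t),np.cos(t)] if r>0 else np.array([0,0,1.])
    return R.from_euler("xyz",s["attitude"]).as_matrix()@c
def wback(s,p,z):
    d=wray(s,p); o=np.array(s["origin"]); return o+d*(z-o[2])/d[2]
def wproj(s,P):
    M=R.from_euler("xyz",s["attitude"]).as_matrix(); q=(np.atleast_2d(P)-s["origin"])@M
    t=np.arctan2(np.hypot(q[:,0],q[:,1]),q[:,2]); ph=np.arctan2(q[:,1],q[:,0]); K=np.array(s["mtx"])
    return np.c_[K[0,2]+K[0,0]*t*np.cos(ph),K[1,2]+K[0,0]*t*np.sin(ph)]
E
python3 - <<'E'
from h import *
from bench import cams,robot
o=robot.get_obs();print(o["time"],o["tool_pos"],o["ee_rot"])
s=cams.snapshot("wrist");print(s["origin"],s["attitude"]);save(s,"w3.png",(150,0,420,200),2.9)
import pickle;pickle.dump(s,open("w3.pkl","wb"))
E
```

```text
4.2167 [0.52609267 0.09191506 0.20726843] [-3.13157826e+00  1.86086764e-03 -1.48186262e+00]
[0.59278857 0.0982462  0.38710973] [ 2.90918106e+00  2.30147056e-03 -1.48271662e+00]
```

View pics/w3.png

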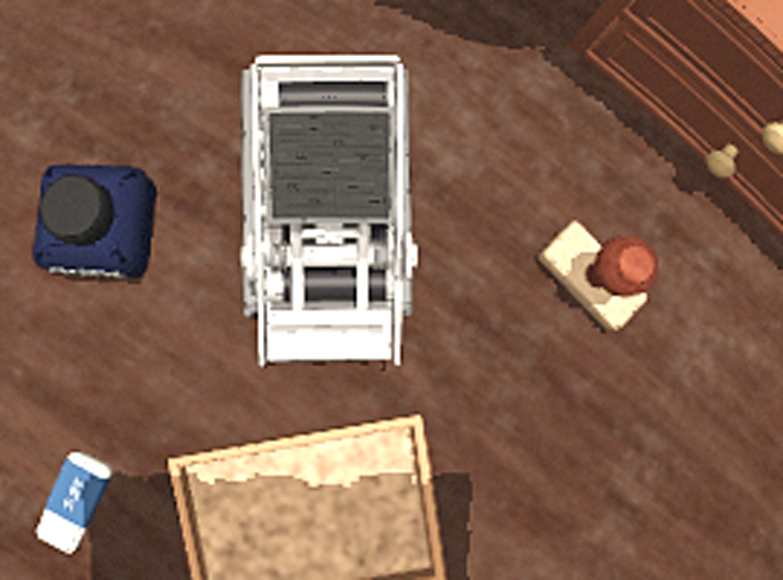

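View pics/s2.png

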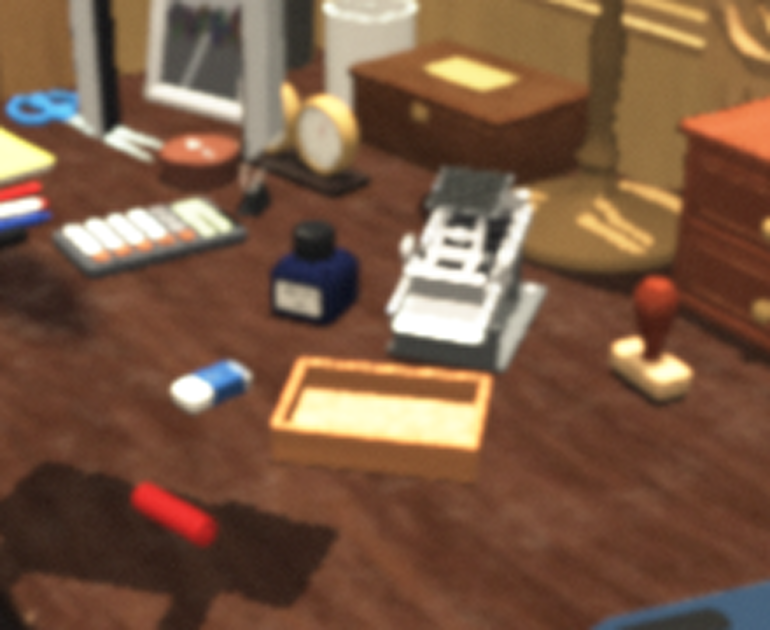

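```bash
python3 - <<'E'
from h import *
import pickle
s=pickle.load(open("w3.pkl","rb"))
f=lambda u,v:(150+(u+.5)/2.9-.5,(v+.5)/2.9-.5)
D={}
for n,c,z in [("rL",(267,113),.104),("rR",(387,109),.104),("fR",(392,217),.0925),("fL",(267,221),.0925),("lipL",(262,364),.031),("lipR",(398,363),.031),("trayBL",(170,460),.024),("trayBR",(421,417),.024),("trayFL?",(200,580),.024),("backwallL",(258,62),.09),("backwallR",(404,59),.09)]:
    D[n]=wback(s,f(*c),z);print(n,D[n].round(4))
from numpy import arctan2
def yaw(l,r): d=D[l]-D[r]; return arctan2(-d[0],d[1]),np.linalg.norm(d)
for a,b in [("rL","rR"),("fL","fR"),("lipL","lipR"),("trayBL","trayBR"),("backwallL","backwallR")]: print(a,b,yaw(a,b))
for th in (.08,.1):
  e=np.array([np.cos(th),np.sin(th),0])
  for l,r,x in [("rL","rR",.0265),("fL","fR",-.013),("lipL","lipR",-.058)]: print(th,((D[l]+D[r])/2-e*x).round(4))
E
```

```text
rL [0.676  0.1218 0.104 ]
rR [0.6811 0.0828 0.104 ]
fR [0.6458 0.0772 0.0925]
fL [0.6405 0.1192 0.0925]
lipL [0.5909 0.1204 0.031 ]
lipR [0.5964 0.0649 0.031 ]
trayBL [0.5472 0.1569 0.024 ]
trayBR [0.5747 0.0523 0.024 ]
trayFL? [0.4956 0.1407 0.024 ]
backwallL [0.6994 0.128  0.09  ]
backwallR [0.7054 0.0776 0.09  ]
rL rR (np.float64(0.12916835340410227), np.float64(0.03939542061523418))
fL fR (np.float64(0.12574800976377193), np.float64(0.04228559859111416))
lipL lipR (np.float64(0.09831371642961585), np.float64(0.055791885706908205))
trayBL trayBR (np.float64(0.25690053662164297), np.float64(0.10813890869331425))
backwallL backwallR (np.float64(0.11835805342127058), np.float64(0.05076159705667231))
0.08 [0.6521 0.1002 0.104 ]
0.08 [0.6561 0.0993 0.0925]
0.08 [0.6514 0.0973 0.031 ]
0.1 [0.6522 0.0996 0.104 ]
0.1 [0.6561 0.0995 0.0925]
0.1 [0.6513 0.0985 0.031 ]
```

Estimates so far:

| Thing | Position (m) | Yaw (rad) |
|---|---|---|
| Dispenser | (0.653, 0.099) | 0.115 |
| Dock | (0.613, 0.094) | as dispenser |
| Tray centre | (0.526, 0.093) | 0.255 |

I'll retreat in front of the tray, align the tool with the dispenser and go down.

jog_arm(series=[{"x": 0,"y": 0.026,"z": 0,"rx": 0,"ry": 0,"rz": -1.5},{"x": 0,"y": 0.026,"z": 0,"rx": 0,"ry": 0,"rz": 0},{"x": 0,"y": 0.026,"z": 0,"rx": 0,"ry": 0,"rz": 0},{"x": 0,"y": 0,"z": 0,"rx": 0,"ry": 0,"rz": 0},{"x": 0,"y": 0,"z": 0.03,"rx": 0,"ry": 0,"rz": 0},{"x": 0,"y": 0,"z": 0.03,"rx": 0,"ry": 0,"rz": 0},{"x": 0,"y": 0,"z": 0.03,"rx": 0,"ry": 0,"rz": 0},{"x": 0,"y": 0,"z": 0,"rx": 0,"ry": 0,"rz": 0}])

```text
time: 4.93
tool_pos: [0.4383, 0.0903, 0.1161]
ee_rot: [-3.128, 0.006, -1.44]
wrist_force: [-0.9, -0.0, -1.5]
width: 0.0707
```

jog_arm(series=[{"x": 0.009,"y": 0,"z": 0.0,"rx": -0.8,"ry": 0.3,"rz": 0.9},{"x": 0,"y": 0,"z": 0.035,"rx": 0,"ry": 0,"rz": 0},{"x": 0,"y": 0,"z": 0.035,"rx": 0,"ry": 0,"rz": 0},{"x": 0,"y": 0,"z": 0.025,"rx": 0,"ry": 0,"rz": 0},{"x": 0,"y": 0,"z": 0,"rx": 0,"ry": 0,"rz": 0}])

```text
time: 5.35
tool_pos: [0.4456, 0.0818, 0.0287]
ee_rot: [-3.128, -0.001, -1.454]
wrist_force: [-1.1, -0.7, 0.1]
width: 0.0707
```

```bash
python3 - <<'E'
from h import *
from bench import cams,robot
o=robot.get_obs();print(o["time"],o["tool_pos"],o["ee_rot"],o["wrist_force"])
s=cams.snapshot("wrist");print(s["origin"],s["attitude"]);save(s,"w4.png",None,1.5)
E
```

```text
5.35 [0.44557801 0.08182935 0.02865663] [-3.12756824e+00 -1.45940192e-03 -1.45408913e+00] [-1.07375363 -0.67820515  0.1384233 ]
[0.51130335 0.09051365 0.2087656 ] [ 2.91321910e+00 -1.01873694e-03 -1.45497871e+00]
```

View pics/w4.png

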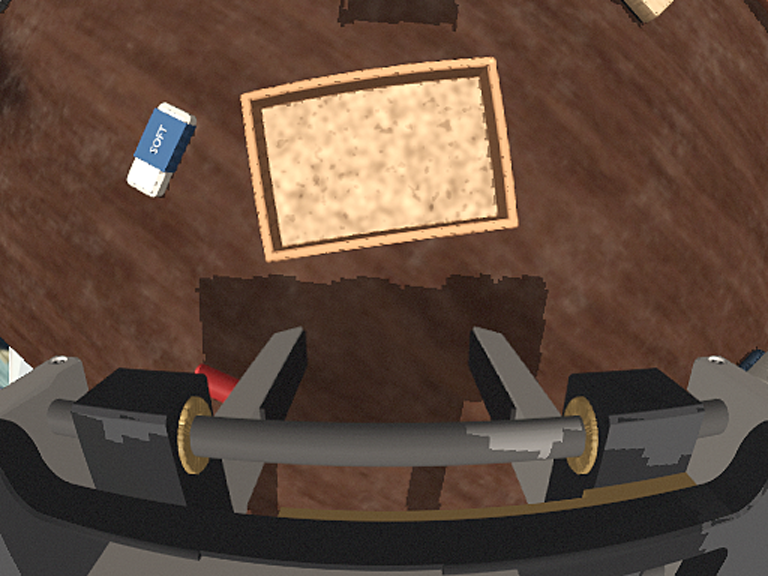

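The fingers stand clear in front of the tray. The tray's front-left corner is at (268,260) and the fingertips are at (300,330) and (475,330).

jog_arm(series=[{"x": 0,"y": -0.004,"z": 0.018,"rx": 0,"ry": 0,"rz": 0},{"x": 0,"y": -0.006,"z": 0.002,"rx": 0,"ry": 0,"rz": 0},{"x": 0,"y": -0.006,"z": 0,"rx": 0,"ry": 0,"rz": 0},{"x": 0,"y": -0.006,"z": 0,"rx": 0,"ry": 0,"rz": 0},{"x": 0,"y": -0.006,"z": 0,"rx": 0,"ry": 0,"rz": 0},{"x": 0,"y": -0.006,"z": 0,"rx": 0,"ry": 0,"rz": 0},{"x": 0,"y": -0.006,"z": 0,"rx": 0,"ry": 0,"rz": 0},{"x": 0,"y": -0.006,"z": 0,"rx": 0,"ry": 0,"rz": 0},{"x": 0,"y": 0,"z": 0,"rx": 0,"ry": 0,"rz": 0}])

```text
time: 6.15
tool_pos: [0.5111, 0.0882, 0.031]
ee_rot: [-3.096, -0.004, -1.454]
wrist_force: [0.3, -0.8, 0.0]
width: 0.0706
```

```bash
python3 - <<'E'
from h import *
from bench import cams,robot
o=robot.get_obs();print(o["time"],o["tool_pos"],o["ee_rot"],o["wrist_force"])
s=cams.snapshot("wrist");print(s["origin"],s["attitude"]);save(s,"w5.png",None,1.5)
E
```

```text
6.15 [0.51114299 0.08824429 0.03101201] [-3.09576612 -0.00383628 -1.45425276] [ 0.26321718 -0.77174115  0.04646005]
[0.57110971 0.09668381 0.21314029] [ 2.94502863 -0.00336491 -1.45514415]
```

View pics/w5.png

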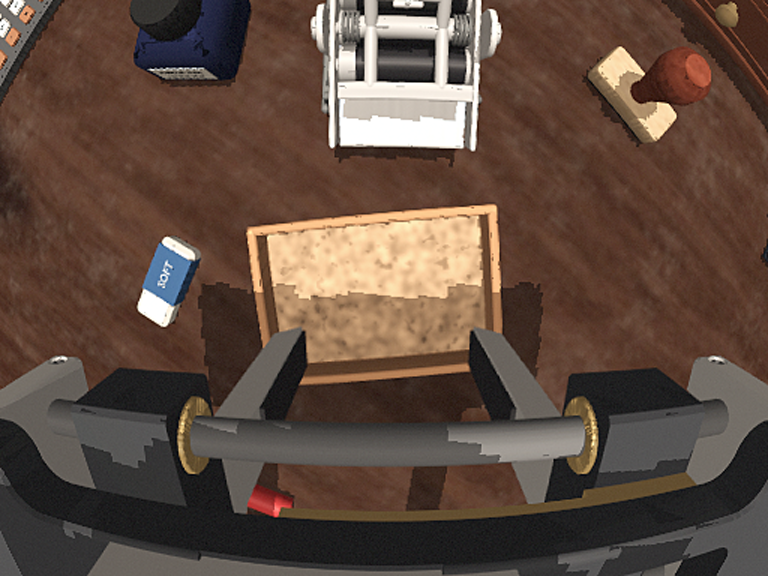

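```bash
python3 - <<'E'
from h import *
from bench import cams,robot
o=robot.get_obs();print(o["time"],o["tool_pos"],o["ee_rot"],o["wrist_force"])
s=cams.snapshot("wrist");f=lambda u,v:((u+.5)/1.5-.5,(v+.5)/1.5-.5)
for n,c in [("BL",(248,229)),("BR",(496,206)),("fr1",(305,384)),("fr2",(470,374))]: print(n,wback(s,f(*c),.024).round(4))
print(wproj(s,[o["tool_pos"]])*1.5)
s=cams.snapshot("scene");save(s,"s5.png",(180,120,400,300),3.5)
E
```

```text
6.2 [0.51055455 0.08820849 0.03083584] [-3.09651166 -0.00380634 -1.45416943] [ 0.56154565 -0.47483408  0.1799244 ]
BL [0.5539 0.1553 0.024 ]
BR [0.5759 0.0496 0.024 ]
fr1 [0.4855 0.1245 0.024 ]
fr2 [0.4992 0.0495 0.024 ]
[[389.08643799 346.86080521]]
```

View pics/s5.png

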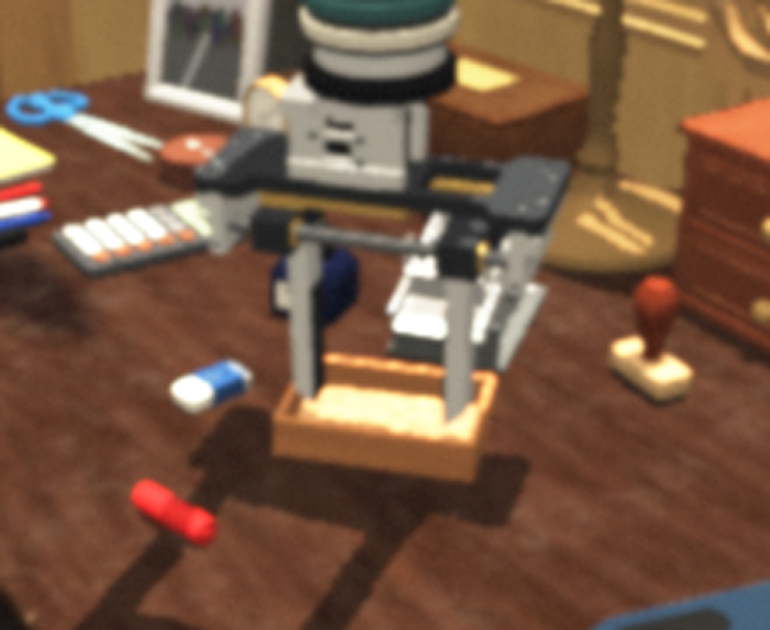

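The fingers rode up and are now above the front of the tray, which barely moved. I'll lift, go back, level the tool and descend with settling rows.

jog_arm(series=[{"x": 0,"y": 0,"z": -0.02,"rx": 0,"ry": 0,"rz": 0},{"x": 0,"y": 0,"z": -0.01,"rx": -1.3,"ry": 0,"rz": 0},{"x": 0,"y": 0.02,"z": 0,"rx": -1.2,"ry": 0,"rz": 0},{"x": 0,"y": 0.02,"z": 0,"rx": 0,"ry": 0,"rz": 0},{"x": 0,"y": 0.02,"z": 0,"rx": 0,"ry": 0,"rz": 0},{"x": 0,"y": 0,"z": 0,"rx": 0,"ry": 0,"rz": 0},{"x": 0,"y": 0,"z": 0,"rx": 0,"ry": 0,"rz": 0}])

```text
time: 6.88
tool_pos: [0.4422, 0.0806, 0.0586]
ee_rot: [3.132, -0.003, -1.454]
wrist_force: [0.1, -0.1, -0.2]
width: 0.0702
```

jog_arm(series=[{"x": 0,"y": 0,"z": 0.02,"rx": 0.3,"ry": 0,"rz": 0},{"x": 0,"y": 0,"z": 0.02,"rx": 0,"ry": 0,"rz": 0},{"x": 0,"y": 0,"z": 0,"rx": 0,"ry": 0,"rz": 0},{"x": 0,"y": 0,"z": 0,"rx": 0,"ry": 0,"rz": 0}])

```text
time: 7.22
tool_pos: [0.445, 0.0807, 0.019]
ee_rot: [-3.14, -0.004, -1.454]
wrist_force: [0.2, -0.2, 1.2]
width: 0.0705
```

jog_arm(series=[{"x": 0,"y": 0,"z": 0.009,"rx": 0,"ry": 0,"rz": 0},{"x": 0,"y": 0,"z": 0,"rx": 0,"ry": 0,"rz": 0},{"x": 0,"y": -0.01,"z": 0.001,"rx": 0,"ry": 0,"rz": 0},{"x": 0,"y": 0,"z": 0,"rx": 0,"ry": 0,"rz": 0}])

```text
time: 7.55
tool_pos: [0.4574, 0.082, 0.0102]
ee_rot: [-3.138, -0.004, -1.454]
wrist_force: [-0.2, -0.4, -0.0]
width: 0.0705
```

jog_arm(series=[{"x": 0,"y": -0.006,"z": 0,"rx": 0,"ry": 0,"rz": 0},{"x": 0,"y": -0.006,"z": 0,"rx": 0,"ry": 0,"rz": 0},{"x": 0,"y": -0.006,"z": 0,"rx": 0,"ry": 0,"rz": 0},{"x": 0,"y": 0,"z": 0,"rx": 0,"ry": 0,"rz": 0}])

```text
time: 7.88
tool_pos: [0.4781, 0.0843, 0.0121]
ee_rot: [-3.135, -0.004, -1.454]
wrist_force: [-1.1, 0.5, -0.7]
width: 0.0702
```

jog_arm(series=[{"x": 0,"y": -0.006,"z": 0.002,"rx": -0.1,"ry": 0,"rz": 0},{"x": 0,"y": -0.006,"z": 0.001,"rx": -0.1,"ry": 0,"rz": 0},{"x": 0,"y": -0.006,"z": 0.001,"rx": 0,"ry": 0,"rz": 0},{"x": 0,"y": 0,"z": 0,"rx": 0,"ry": 0,"rz": 0}])

```text
time: 8.22
tool_pos: [0.4951, 0.0868, 0.0077]
ee_rot: [3.138, -0.003, -1.454]
wrist_force: [-0.6, -0.4, -0.1]
width: 0.0705
```

```bash
python3 - <<'E'
from h import *
from bench import cams,robot
s=cams.snapshot("wrist");print(s["origin"],s["attitude"]);save(s,"w6.png",None,1.5)
E
```

```text
[0.56395355 0.09621715 0.18666312] [ 2.89565849e+00 -2.73997011e-03 -1.45447613e+00]
```

View pics/w6.png

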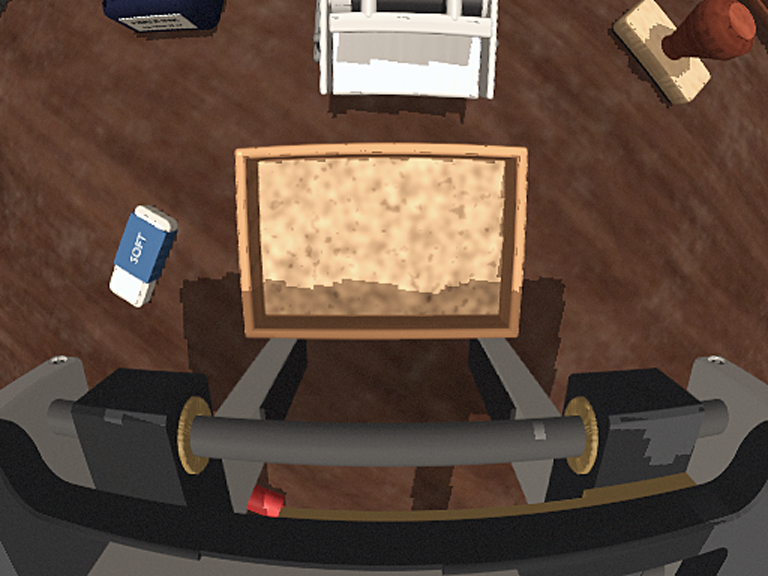

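The tray is now square to the dispenser, with back corners at (236,150) and (526,150). It is about 10 mm to the left of the lip, which is inside the tolerance. I'll continue to contact.

jog_arm(series=[{"x": 0,"y": -0.006,"z": 0,"rx": 0.1,"ry": 0,"rz": 0},{"x": 0,"y": -0.006,"z": 0,"rx": 0,"ry": 0,"rz": 0},{"x": 0,"y": -0.006,"z": 0,"rx": 0,"ry": 0,"rz": 0},{"x": 0,"y": 0,"z": 0,"rx": 0,"ry": 0,"rz": 0}])

```text
time: 8.6
tool_pos: [0.5125, 0.0888, 0.0073]
ee_rot: [3.136, -0.003, -1.454]
wrist_force: [1.0, 1.1, -0.0]
width: 0.0701
```

```bash
python3 - <<'E'
from h import *
from bench import cams,robot
s=cams.snapshot("wrist");print(s["origin"],s["attitude"]);save(s,"w7.png",None,1.5)
E
```

```text
[0.58171828 0.09825472 0.1860427 ] [ 2.89331057 -0.00303964 -1.45451223]
```

View pics/w7.png

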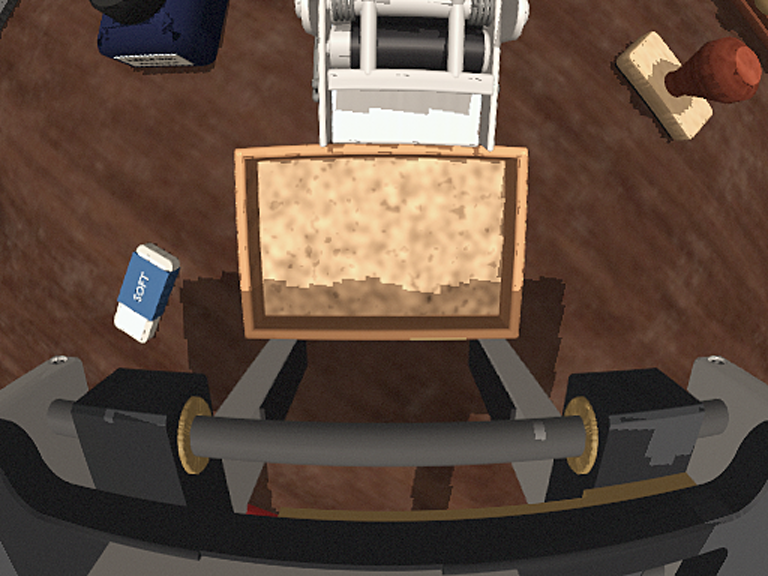

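The tray's back is reaching the lip at (410,148), so about 18 mm remain.

jog_arm(series=[{"x": 0,"y": -0.006,"z": 0,"rx": 0.1,"ry": 0,"rz": 0},{"x": 0,"y": -0.005,"z": 0,"rx": 0.1,"ry": 0,"rz": 0},{"x": 0,"y": 0,"z": 0,"rx": 0,"ry": 0,"rz": 0}])

```text
time: 8.9
tool_pos: [0.5236, 0.0901, 0.007]
ee_rot: [3.138, -0.004, -1.454]
wrist_force: [-1.4, -0.6, 1.1]
width: 0.0706
```

jog_arm(series=[{"x": 0,"y": -0.004,"z": 0,"rx": 0,"ry": 0,"rz": 0},{"x": 0,"y": 0,"z": 0,"rx": 0,"ry": 0,"rz": 0}])

```text
time: 9.07
tool_pos: [0.5281, 0.0906, 0.0069]
ee_rot: [3.138, -0.004, -1.454]
wrist_force: [0.9, 0.9, -0.1]
width: 0.0706
```

jog_arm(series=[{"x": 0,"y": -0.003,"z": 0,"rx": 0,"ry": 0,"rz": 0}])

```text
time: 9.15
tool_pos: [0.5306, 0.0909, 0.0068]
ee_rot: [3.137, -0.003, -1.454]
wrist_force: [-5.6, 0.2, 3.6]
width: 0.0707
```

jog_arm(series=[{"x": 0,"y": -0.003,"z": 0,"rx": 0,"ry": 0,"rz": 0}])

```text
time: 9.23
tool_pos: [0.5305, 0.0909, 0.0068]
ee_rot: [3.129, -0.004, -1.454]
wrist_force: [-14.8, -2.0, 12.7]
width: 0.0705
```

Contact came at TCP x=0.5305, against a prediction of 0.530, and the force rose to 15 N. The tray is seated. I'll release, back off and look.

jog_arm(series=[{"x": 0,"y": 0,"z": 0,"rx": 0,"ry": 0,"rz": 0},{"x": 0,"y": 0,"z": 0,"rx": 0,"ry": 0,"rz": 0},{"x": 0,"y": 0,"z": 0,"rx": 0,"ry": 0,"rz": 0},{"x": 0,"y": 0.005,"z": 0,"rx": 0,"ry": 0,"rz": 0},{"x": 0,"y": 0.01,"z": 0,"rx": 0,"ry": 0,"rz": 0},{"x": 0,"y": 0.01,"z": 0,"rx": 0,"ry": 0,"rz": 0},{"x": 0,"y": 0,"z": 0,"rx": 0,"ry": 0,"rz": 0}])

```text
time: 9.82
tool_pos: [0.5063, 0.088, 0.0072]
ee_rot: [3.134, -0.004, -1.454]
wrist_force: [0.1, 0.2, -0.3]
width: 0.0704
```

jog_arm(series=[{"x": 0,"y": 0,"z": -0.04,"rx": 0,"ry": 0,"rz": 0},{"x": 0,"y": 0,"z": -0.04,"rx": 0,"ry": 0,"rz": 0},{"x": 0,"y": 0,"z": -0.04,"rx": 0,"ry": 0,"rz": 0},{"x": 0,"y": 0,"z": -0.04,"rx": 0,"ry": 0,"rz": 0},{"x": 0,"y": 0,"z": -0.03,"rx": 0,"ry": 0,"rz": 0},{"x": 0,"y": 0,"z": 0,"rx": 0,"ry": 0,"rz": 0}], claw=0)

```text
time: 10.32
tool_pos: [0.5031, 0.0885, 0.2014]
ee_rot: [3.129, -0.003, -1.454]
wrist_force: [1.2, -0.2, 1.8]
width: 0.0336
```

```bash
python3 - <<'E'
from h import *
from bench import cams,robot
import pickle
o=robot.get_obs();print(o["time"],o["tool_pos"],o["ee_rot"])
s=cams.snapshot("wrist");print(s["origin"],s["attitude"]);save(s,"w8.png",(130,0,400,200),2.9)
pickle.dump(s,open("w8.pkl","wb"))
E
```

```text
10.3167 [0.50309861 0.08853841 0.20136216] [ 3.12922800e+00 -2.96178160e-03 -1.45416223e+00]
[0.5735115  0.09803919 0.37966307] [ 2.88687527e+00 -2.52047699e-03 -1.45504476e+00]
```

View pics/w8.png

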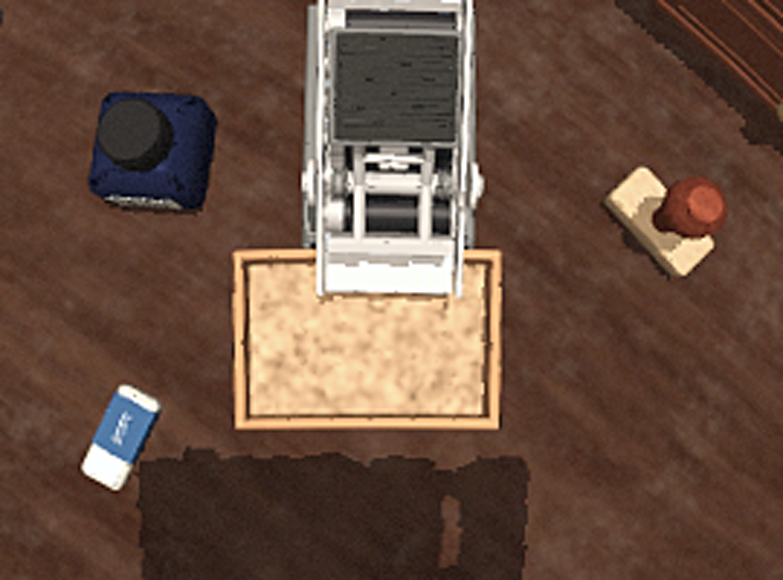

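```bash
python3 - <<'E'
from h import *
import pickle
s=pickle.load(open("w8.pkl","rb"))
f=lambda u,v:(130+(u+.5)/2.9-.5,(v+.5)/2.9-.5)
D={}
for n,c,z in [("rL",(333,30),.104),("rR",(457,33),.104),("fR",(455,143),.0925),("fL",(332,138),.0925),("lipL",(319,295),.031),("lipR",(459,297),.031),("tBL",(234,252),.024),("tBR",(501,250),.024),("tFL",(235,427),.024),("tFR",(499,428),.024)]:
    D[n]=wback(s,f(*c),z);print(n,D[n].round(4))
def yaw(l,r): d=D[l]-D[r]; return np.arctan2(-d[0],d[1]),np.linalg.norm(d)
for a,b in [("rL","rR"),("fL","fR"),("lipL","lipR"),("tBL","tBR"),("tFL","tFR")]: print(a,b,yaw(a,b))
th=.115
e=np.array([np.cos(th),np.sin(th),0]);n=np.array([-e[1],e[0],0])
for l,r,x in [("rL","rR",.0265),("fL","fR",-.013),("lipL","lipR",-.058),("tBL","tBR",-.04),("tFL","tFR",-.115)]: print(l,((D[l]+D[r])/2-e*x).round(4), "lat",((D[l]+D[r])/2)@n)
print("spot",np.array([.653,.099,.1])+.013*e)
E
```

```text
rL [0.6769 0.1221 0.104 ]
rR [0.6809 0.0824 0.104 ]
fR [0.6451 0.0782 0.0925]
fL [0.6419 0.1186 0.0925]
lipL [0.5912 0.1206 0.031 ]
lipR [0.5971 0.065  0.031 ]
tBL [0.6063 0.1579 0.024 ]
tBR [0.6196 0.0495 0.024 ]
tFL [0.5337 0.15   0.024 ]
tFR [0.5458 0.0409 0.024 ]
rL rR (np.float64(0.1005682248920197), np.float64(0.03986734075665575))
fL fR (np.float64(0.08105257663900359), np.float64(0.04058334657115203))
lipL lipR (np.float64(0.10536541610225614), np.float64(0.05594100312718151))
tBL tBR (np.float64(0.12235499121809278), np.float64(0.10921832836041079))
tFL tFR (np.float64(0.11102339083912598), np.float64(0.10978192060832266))
rL [0.6525 0.0992 0.104 ] lat 0.023670048680424226
fL [0.6564 0.0999 0.0925] lat 0.023922105277605393
lipL [0.6518 0.0995 0.031 ] lat 0.024038734386285298
tBL [0.6527 0.1083 0.024 ] lat 0.032716970888108605
tFL [0.654  0.1087 0.024 ] lat 0.032899825220192365
spot [0.66591413 0.10049171 0.1       ]
```

The tray is square to within 0.01 rad, about 9 mm left of the middle, with the gap near zero. The press spot is at (0.666, 0.1005, 0.100). I'll move over it with the fingers shut.

jog_arm(series=[{"x": 0.0015,"y": -0.03,"z": 0,"rx": 0.7,"ry": 0,"rz": 0},{"x": 0.0015,"y": -0.03,"z": 0,"rx": 0,"ry": 0,"rz": 0},{"x": 0.0015,"y": -0.03,"z": 0,"rx": 0,"ry": 0,"rz": 0},{"x": 0.0015,"y": -0.03,"z": 0,"rx": 0,"ry": 0,"rz": 0},{"x": 0.001,"y": -0.015,"z": 0,"rx": 0,"ry": 0,"rz": 0},{"x": 0,"y": 0,"z": 0,"rx": 0,"ry": 0,"rz": 0},{"x": 0,"y": 0,"z": 0,"rx": 0,"ry": 0,"rz": 0}], claw=0)

```text
time: 10.95
tool_pos: [0.6365, 0.0973, 0.186]
ee_rot: [3.126, -0.002, -1.454]
wrist_force: [-0.2, 0.6, 0.5]
width: 0.0005
```

```bash
python3 - <<'E'
from h import *
from bench import cams,robot
o=robot.get_obs();print(o["time"],o["tool_pos"],o["ee_rot"],o["width"],o["joint_positions"])
s=cams.snapshot("wrist");save(s,"w9.png",None,1.5)
s=cams.snapshot("scene");save(s,"s9.png",None,1.5)
E
```

```text
10.95 [0.63654624 0.09729789 0.18595085] [ 3.12621038e+00 -2.00711726e-03 -1.45374844e+00] 0.0005486060753902587 [ 0.06519997  0.31441863  1.1420868  -0.00282501  1.70034436  1.51862027]
```

View pics/w9.png

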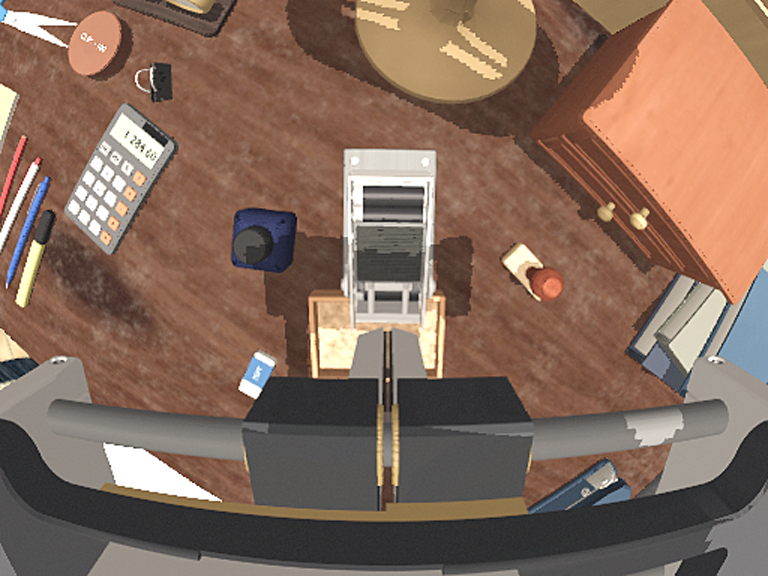

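View pics/s9.png

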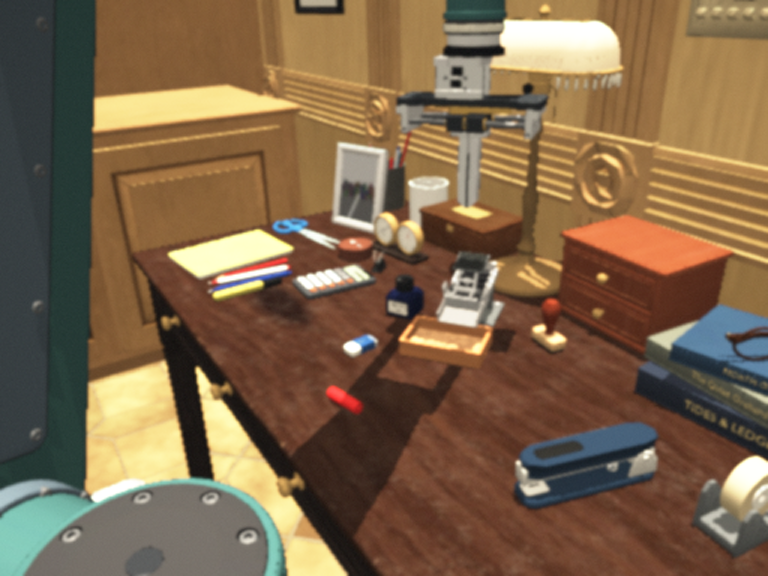

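The lamp shade stands near the wrist, so I'll check its clearance before I move on.

```bash
python3 - <<'E'
from h import *
import pickle
s=pickle.load(open("s2.pkl","rb"))
for c in [(500,72),(560,85),(620,72)]:
    d=ray(s,(c[0]/1.5,c[1]/1.5)); o=np.array(s["origin"])
    for x in (.72,.76,.8,.85): print(c,(o+d*(x-o[0])/d[0]).round(3))
t=dict(mtx=[[472.67,0,257.05],[0,472.67,189.58],[0,0,1]],origin=[0.44152333,0.15261875,0.94778025],attitude=[-3.02167646,0.02481574,-1.55075719])
for z in (.35,.4,.45,.5,.55): print(z,back(t,(345,3),z).round(3),back(t,(365,5),z).round(3),back(t,(390,3),z).round(3))
b=cv2.imread("pics/top0.png");cv2.imwrite("pics/lt.png",cv2.resize(b[0:120,230:512],None,fx=2.8,fy=2.8))
E
```

```text
(500, 72) [0.72  0.089 0.346]
(500, 72) [0.76  0.102 0.341]
(500, 72) [0.8   0.115 0.336]
(500, 72) [0.85  0.132 0.33 ]
(560, 85) [0.72  0.009 0.332]
(560, 85) [0.76  0.019 0.327]
(560, 85) [0.8   0.028 0.322]
(560, 85) [0.85  0.04  0.315]
(620, 72) [ 0.72  -0.061  0.35 ]
(620, 72) [ 0.76  -0.055  0.346]
(620, 72) [ 0.8   -0.049  0.341]
(620, 72) [ 0.85  -0.041  0.335]
0.35 [0.765 0.057 0.35 ] [0.763 0.03  0.35 ] [ 0.766 -0.003  0.35 ]
0.4 [0.738 0.065 0.4  ] [0.736 0.041 0.4  ] [0.739 0.01  0.4  ]
0.45 [0.711 0.073 0.45 ] [0.709 0.051 0.45 ] [0.712 0.023 0.45 ]
0.5 [0.684 0.081 0.5  ] [0.682 0.061 0.5  ] [0.684 0.036 0.5  ]
0.55 [0.657 0.089 0.55 ] [0.655 0.071 0.55 ] [0.657 0.049 0.55 ]
```

View pics/lt.png

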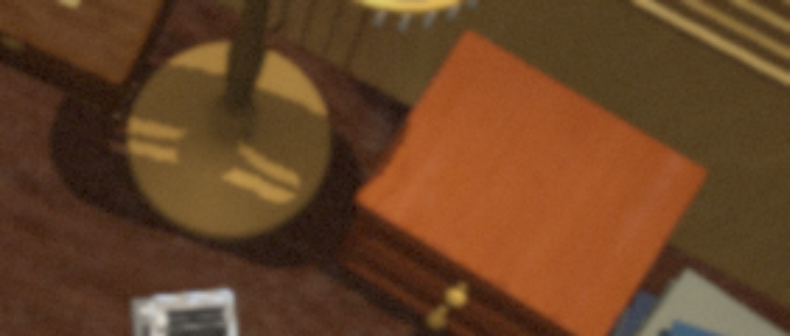

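View pics/scene0.png

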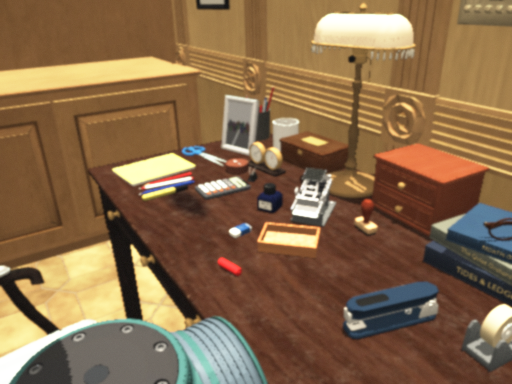

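The shade's front edge is at about x=0.76, z≥0.325. I'll descend first and then move forward, which keeps the camera below and clear of the shade.

jog_arm(series=[{"x": 0,"y": 0,"z": 0.025,"rx": 0.5,"ry": 0,"rz": 0},{"x": 0,"y": 0,"z": 0.02,"rx": 0.4,"ry": 0,"rz": 0},{"x": 0,"y": 0,"z": 0,"rx": 0,"ry": 0,"rz": 0},{"x": 0,"y": 0,"z": 0,"rx": 0,"ry": 0,"rz": 0}])

```text
time: 11.38
tool_pos: [0.6319, 0.0973, 0.1424]
ee_rot: [-3.138, -0.002, -1.453]
wrist_force: [-0.6, 0.5, 1.5]
width: 0.0002
```

jog_arm(series=[{"x": 0.0005,"y": -0.017,"z": 0,"rx": 0,"ry": 0,"rz": 0},{"x": 0,"y": -0.012,"z": 0,"rx": 0,"ry": 0,"rz": 0},{"x": 0,"y": 0,"z": 0,"rx": 0,"ry": 0,"rz": 0},{"x": 0,"y": 0,"z": 0,"rx": 0,"ry": 0,"rz": 0}])

```text
time: 11.72
tool_pos: [0.6594, 0.1005, 0.1476]
ee_rot: [-3.136, -0.002, -1.453]
wrist_force: [-0.8, -0.2, 0.6]
width: 0.0002
```

jog_arm(series=[{"x": 0.0005,"y": -0.006,"z": 0.015,"rx": -0.3,"ry": 0,"rz": 0},{"x": 0,"y": 0,"z": 0.012,"rx": 0,"ry": 0,"rz": 0},{"x": 0,"y": 0,"z": 0,"rx": 0,"ry": 0,"rz": 0},{"x": 0,"y": 0,"z": 0,"rx": 0,"ry": 0,"rz": 0}])

```text
time: 12.05
tool_pos: [0.6655, 0.1007, 0.1211]
ee_rot: [-3.138, -0.002, -1.452]
wrist_force: [0.7, -0.5, 0.4]
width: 0.0003
```

```bash
python3 - <<'E'
from h import *
from bench import cams,robot
o=robot.get_obs();print(o["time"],o["tool_pos"],o["ee_rot"],o["width"])
s=cams.snapshot("wrist");save(s,"w10.png",(160,80,360,260),3.5)
s=cams.snapshot("scene");save(s,"s10.png",(240,30,400,190),3.7)
E
```

```text
12.05 [0.66551519 0.100662   0.12110413] [-3.13790355e+00 -2.48010805e-03 -1.45248527e+00] 0.0003463092320130195
```

View pics/w10.png

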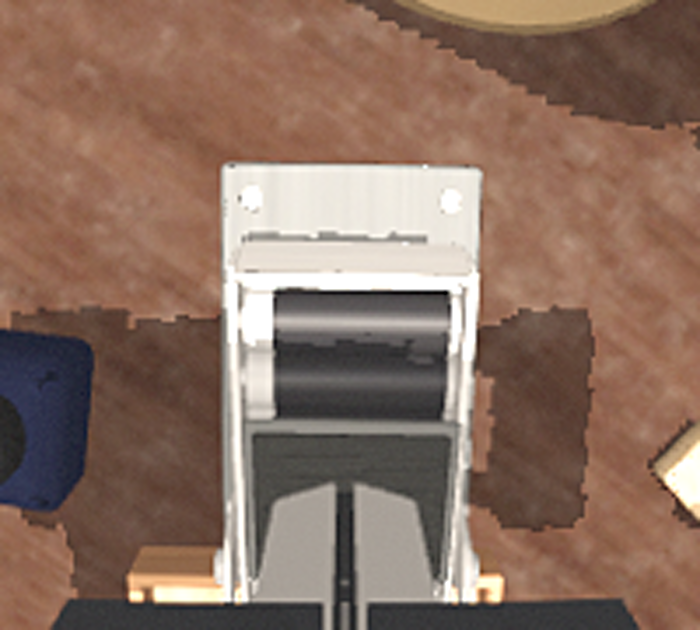

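View pics/s10.png

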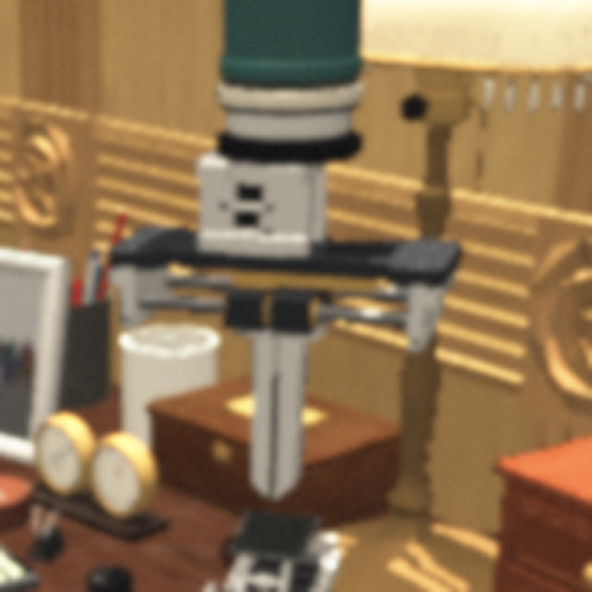

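The fingertip is centred over the plate, with the tip at about (345,485) and the plate's rear edge at row 430. The camera and wrist are clear of the lamp. I'll press.

jog_arm(series=[{"x": 0,"y": 0,"z": 0.01,"rx": 0,"ry": 0,"rz": 0},{"x": 0,"y": 0,"z": 0.006,"rx": 0,"ry": 0,"rz": 0},{"x": 0,"y": 0,"z": 0.0,"rx": 0,"ry": 0,"rz": 0}])

```text
time: 12.4
tool_pos: [0.6657, 0.1007, 0.1047]
ee_rot: [-3.137, -0.003, -1.452]
wrist_force: [0.7, 0.1, 0.5]
width: 0.0003
```

jog_arm(series=[{"x": 0,"y": 0,"z": 0.006,"rx": 0,"ry": 0,"rz": 0},{"x": 0,"y": 0,"z": 0.005,"rx": 0,"ry": 0,"rz": 0},{"x": 0,"y": 0,"z": 0.0,"rx": 0,"ry": 0,"rz": 0}])

```text
time: 12.65
tool_pos: [0.6677, 0.1009, 0.0943]
ee_rot: [-3.131, -0.003, -1.452]
wrist_force: [0.1, 0.2, 1.2]
width: 0.0005
```

jog_arm(series=[{"x": 0,"y": 0,"z": 0.006,"rx": 0,"ry": 0,"rz": 0},{"x": 0,"y": 0,"z": 0.004,"rx": 0,"ry": 0,"rz": 0},{"x": 0,"y": 0,"z": 0.002,"rx": 0,"ry": 0,"rz": 0}])

```text
time: 12.9
tool_pos: [0.6723, 0.1013, 0.0865]
ee_rot: [-3.118, -0.003, -1.452]
wrist_force: [0.5, 0.9, 3.9]
width: 0.0005
```

jog_arm(series=[{"x": 0,"y": 0.002,"z": 0.004,"rx": 0,"ry": 0,"rz": 0},{"x": 0,"y": 0.001,"z": 0.003,"rx": 0,"ry": 0,"rz": 0},{"x": 0,"y": 0,"z": 0.003,"rx": 0,"ry": 0,"rz": 0},{"x": 0,"y": 0,"z": 0.002,"rx": 0,"ry": 0,"rz": 0}])

```text
time: 13.23
tool_pos: [0.6739, 0.1015, 0.0844]
ee_rot: [-3.103, -0.003, -1.452]
wrist_force: [-2.7, 0.2, 7.1]
width: 0.0004
```

```bash
python3 - <<'E'
from h import *
from bench import cams,robot
o=robot.get_obs();print(o["time"],o["tool_pos"],o["ee_rot"],o["wrist_force"])
s=cams.snapshot("scene");save(s,"s11.png",(240,130,400,270),4.5)
E
```

```text
13.2333 [0.67391372 0.10146355 0.08439045] [-3.10306259 -0.00338454 -1.45237049] [-2.7221215   0.20865678  7.13844686]
```

View pics/s11.png

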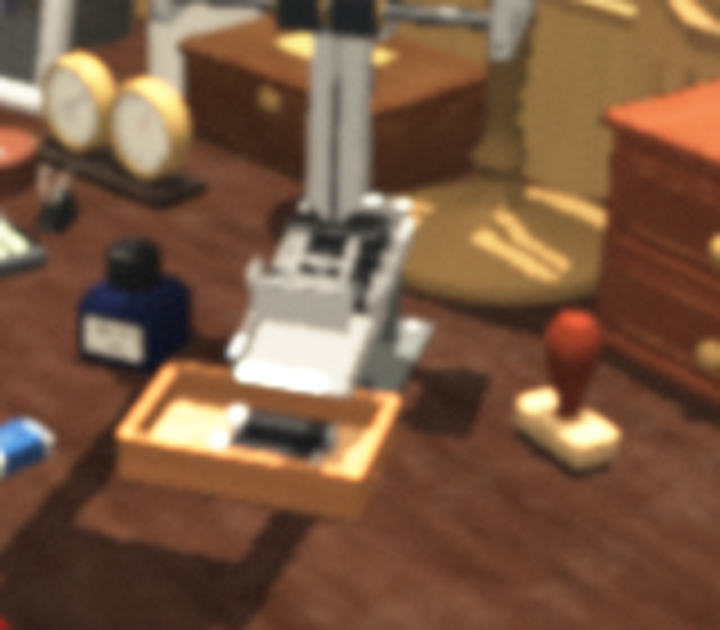

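The gate is up and dark cells lie in the tray at about (280,430). I'll press a little longer so that both get out.

jog_arm(series=[{"x": 0,"y": 0,"z": 0.003,"rx": 0,"ry": 0,"rz": 0},{"x": 0,"y": 0,"z": 0.003,"rx": 0,"ry": 0,"rz": 0},{"x": 0,"y": 0,"z": 0.002,"rx": 0,"ry": 0,"rz": 0},{"x": 0,"y": 0,"z": 0.002,"rx": 0,"ry": 0,"rz": 0}])

```text
time: 13.62
tool_pos: [0.6739, 0.1015, 0.0845]
ee_rot: [-3.099, -0.004, -1.452]
wrist_force: [-1.2, 0.2, 7.7]
width: 0.0006
```

```bash
python3 - <<'E'
from h import *
from bench import cams,robot
o=robot.get_obs();print(o["time"],o["tool_pos"],o["ee_rot"],o["wrist_force"])
s=cams.snapshot("scene");save(s,"s12.png",(240,170,360,270),6)
E
```

```text
13.6167 [0.67386275 0.10145137 0.08447409] [-3.0985402  -0.00418968 -1.45206034] [-1.23540633  0.18745434  7.66113088]
```

View pics/s12.png

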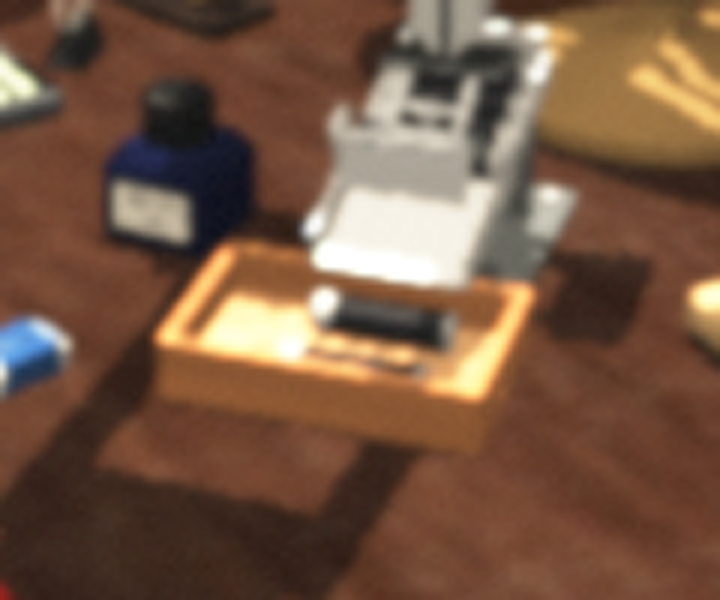

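Two cells are in the tray, one at (385,320) and one by the front wall at (365,360). I'll release the plate gently, straight up.

jog_arm(series=[{"x": 0,"y": 0,"z": -0.006,"rx": 0,"ry": 0,"rz": 0},{"x": 0,"y": 0,"z": -0.008,"rx": -0.5,"ry": 0,"rz": 0},{"x": 0,"y": 0,"z": -0.01,"rx": -0.5,"ry": 0,"rz": 0},{"x": 0,"y": 0,"z": -0.012,"rx": -0.5,"ry": 0,"rz": 0},{"x": 0,"y": 0.005,"z": -0.01,"rx": -0.5,"ry": 0,"rz": 0},{"x": 0,"y": 0,"z": 0,"rx": 0,"ry": 0,"rz": 0}])

```text
time: 14.17
tool_pos: [0.6616, 0.1003, 0.1273]
ee_rot: [3.133, -0.004, -1.452]
wrist_force: [0.6, -0.3, 0.2]
width: 0.0002
```

Now back away at this height and then rise.

jog_arm(series=[{"x": 0,"y": 0.01,"z": -0.015,"rx": 0.2,"ry": 0,"rz": 0},{"x": 0,"y": 0.025,"z": -0.015,"rx": 0,"ry": 0,"rz": 0},{"x": 0,"y": 0.03,"z": -0.015,"rx": 0,"ry": 0,"rz": 0},{"x": 0,"y": 0.03,"z": -0.01,"rx": 0,"ry": 0,"rz": 0},{"x": 0,"y": 0.03,"z": -0.01,"rx": 0,"ry": 0,"rz": 0},{"x": 0,"y": 0.02,"z": 0,"rx": 0,"ry": 0,"rz": 0},{"x": 0,"y": 0,"z": 0,"rx": 0,"ry": 0,"rz": 0},{"x": 0,"y": 0,"z": 0,"rx": 0,"ry": 0,"rz": 0}])

```text
time: 14.83
tool_pos: [0.5081, 0.0823, 0.1846]
ee_rot: [3.118, -0.003, -1.452]
wrist_force: [-0.4, 0.5, -0.9]
width: 0.0009
```

```bash
python3 - <<'E'
from h import *
from bench import cams,robot
import pickle
o=robot.get_obs();print(o["time"],o["tool_pos"],o["ee_rot"])
s=cams.snapshot("wrist");save(s,"w13.png",(130,0,400,200),2.9);pickle.dump(s,open("w13.pkl","wb"))
s=cams.snapshot("scene");save(s,"s13.png",(230,150,380,270),5)
E
```

```text
14.8333 [0.50812665 0.08227597 0.18464454] [ 3.11817865 -0.00326429 -1.45213397]
```

View pics/w13.png

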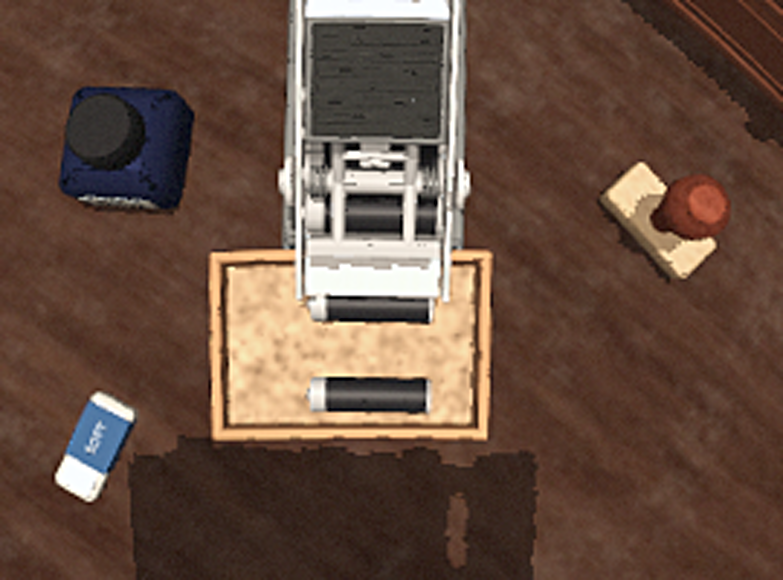

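View pics/s13.png

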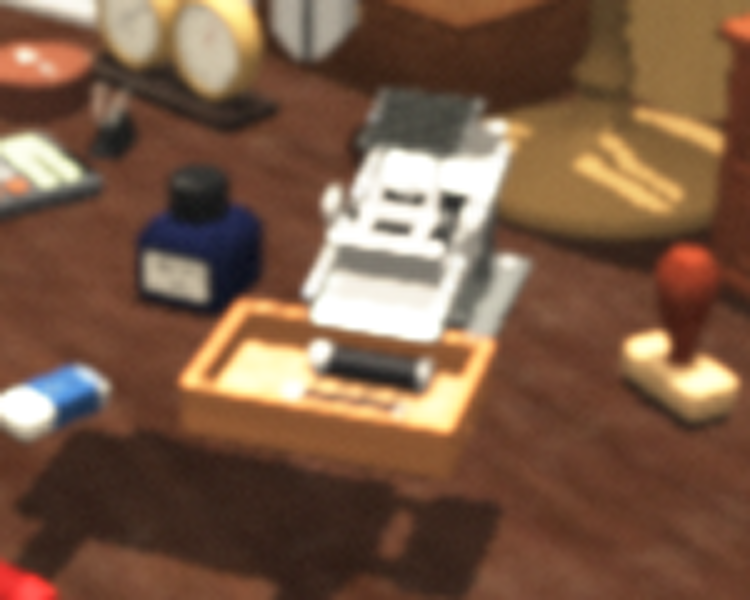

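The plate is up and the gate shut. Two cells lie in the tray at (370,308) and (370,395), and a cell is behind the gate at (375,213). I'll wait briefly and check that everything is at rest and where the tray stands.

jog_arm(series=[{"x": 0,"y": 0,"z": 0,"rx": 0,"ry": 0,"rz": 0},{"x": 0,"y": 0,"z": 0,"rx": 0,"ry": 0,"rz": 0},{"x": 0,"y": 0,"z": 0,"rx": 0,"ry": 0,"rz": 0},{"x": 0,"y": 0,"z": 0,"rx": 0,"ry": 0,"rz": 0},{"x": 0,"y": 0,"z": 0,"rx": 0,"ry": 0,"rz": 0},{"x": 0,"y": 0,"z": 0,"rx": 0,"ry": 0,"rz": 0},{"x": 0,"y": 0,"z": 0,"rx": 0,"ry": 0,"rz": 0},{"x": 0,"y": 0,"z": 0,"rx": 0,"ry": 0,"rz": 0},{"x": 0,"y": 0,"z": 0,"rx": 0,"ry": 0,"rz": 0},{"x": 0,"y": 0,"z": 0,"rx": 0,"ry": 0,"rz": 0},{"x": 0,"y": 0,"z": 0,"rx": 0,"ry": 0,"rz": 0},{"x": 0,"y": 0,"z": 0,"rx": 0,"ry": 0,"rz": 0}])

```text
time: 15.93
tool_pos: [0.512, 0.0825, 0.1802]
ee_rot: [3.111, -0.003, -1.452]
wrist_force: [-0.4, -0.4, 0.9]
width: 0.0002
```

```bash
python3 - <<'E'
from h import *
from bench import cams,robot
import pickle
o=robot.get_obs();print(o["time"],o["tool_pos"],o["ee_rot"],o["wrist_force"])
f=lambda u,v:(130+(u+.5)/2.9-.5,(v+.5)/2.9-.5)
s0=pickle.load(open("w13.pkl","rb"));th=.115
e=np.array([np.cos(th),np.sin(th),0]);n=np.array([-e[1],e[0],0]);O=np.array([.653,.099,0])
for k,c,z in [("tBL",(211,255),.024),("tBR",(492,255),.024),("tFL",(213,438),.024),("tFR",(488,438),.024),("c1",(370,395),.013),("c2",(370,309),.013)]:
    p=wback(s0,f(*c),z)-O;print(k,(p@e).round(4),(p@n).round(4))
s=cams.snapshot("wrist");save(s,"w14.png",(130,0,400,200),2.9)
E
```

```text
15.9333 [0.51200282 0.08248184 0.18016607] [ 3.11148840e+00 -2.74571444e-03 -1.45228793e+00] [-0.38859014 -0.41496984  0.89314689]
tBL -0.0401 0.0636
tBR -0.0404 -0.0457
tFL -0.113 0.0639
tFR -0.113 -0.0453
c1 -0.0971 0.0015
c2 -0.0623 0.0016
```

View pics/w14.png

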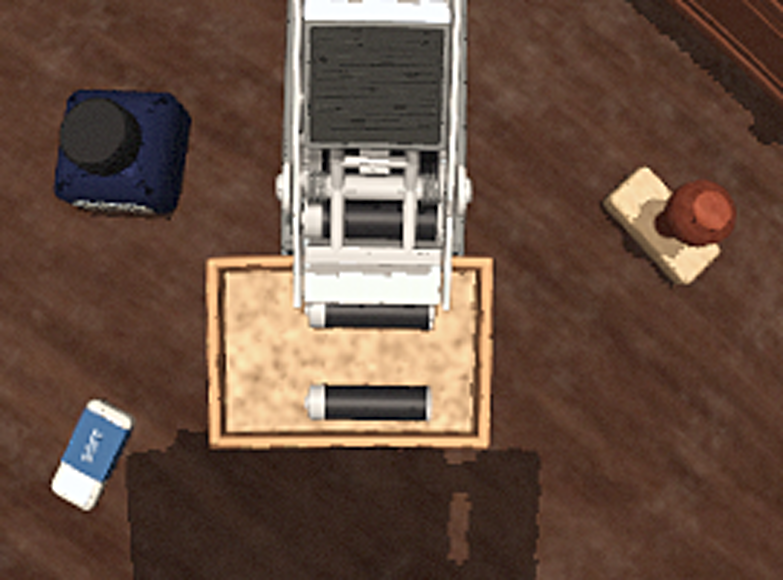

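```bash
python3 - <<'E'
from bench import ticket
print(ticket.close_job())
E
```

```text
the job is handed in; nothing more can be done
None
```

The clock's two batteries are out in the tray, and I handed the job in at about 16 s of the allowed 48 s; no verdict was reported.

**What I did:** With the tool squared to the dispenser, I pushed the tray with two spread fingertips until contact at about 15 N. I then pressed the rubber plate with closed fingertips to its stop, about 16 mm down at 7–8 N, let it rise and withdrew.

**What went wrong:** On the first push the fingertips rode up over the tray's front wall. The tray had barely moved, and nothing else was touched. I lifted off, levelled the tool and pushed again lower. A few early move calls were also refused for an incomplete format, before anything moved.

**Last checks, from the pictures:**
- **Tray:** its back is within about 1 mm of the dock, about 9 mm left of the middle (limit 20 mm), and square to within about 0.01 rad.
- **Cells in the tray:** both lie inside it, about 20 mm in front of and 15 mm behind its centre. They had not moved between two looks about 1 s apart.
- **Plate and gate:** the plate is back up and the gate is shut.
- **Cells in the chute:** only one is directly visible behind the gate in the last pictures. I did not count all four one by one.
- **Other things on the desk:** the eraser, stamp and ink bottle look unmoved, and I left the red look-alike alone. I judged these by eye.

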